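# Load an engraving carrier under its drag spring

## Robot

A 6-joint arm with a two-finger parallel gripper is mounted at the origin on a cart in front of the work surface, level with it; the furniture and walls round the work are solid. World frame = base frame: x ahead of the robot, y to its left, z up, the work surface at z = 0. Lengths are in m, angles in rad, forces in N, time in s.
With the tool pointing down it reaches from about 0.275 to 1 m from the base axis. Payload 8.4 kg.
Tool frame: the origin (TCP) lies midway between the tips of the shut fingers; the grasp point (between the pads) lies behind it (ctrl.grip_depth is the y of the grasp point in the tool frame, in m); y points along the fingers, z is the direction in which the jaws open and shut, and the axes are right-handed (so a half turn about y gives the same grasp; the last joint's range is limited). The gripper opens to 85 mm and grips with 20 to 120 N. Pads are 22 mm wide; open, the fingers measure 114 mm over their backs; the gripper's body (76 mm by 85 mm) begins 54 mm behind the grasp point. The pads swing forward as they close: fully open they stand 13 mm farther back than shut.
Start: joints at [-0.002, 0.353, 1.633, -0, 1.155, -0.002], TCP at [0.625, -0, 0.231] pointing down, gripper open.
Joint ranges: [-2.63, 2.63], [-0.92, 2.1], [0.06, 2.66], [-1.3, 4.44], [0, 2.69], [-3.02, 3.02]. Speed limits (rad/s): [2.22, 2.22, 2.79, 3.14, 3.14, 3.14].

## Interface

Orientations are given as [roll, pitch, yaw] about the fixed x, y, z axes, in that order (R = Rz(yaw) Ry(pitch) Rx(roll)).
In Python, from workcell import readout, imaging, job, models, ctrl gives the robot as it stands.
- The arm moves only by the shell command python3 -m handwheel 'ROWS' [OPENING]. ROWS is text: rows parted by semicolons, each of 6 numbers parted by spaces: the shift along the tool's x, y, z in m, then the turn, a rotation vector about the tool's x, y, z in rad. In form: dx dy dz ax ay az; .... A call has 1 to 8 rows; each row is the pose to reach, as a shift and turn from the pose commanded when the call began, along the tool's axes at that moment; what a row does not reach only later rows make up. A row lasts 1/10 s, in which the tool goes at most 50 mm and 8.59 degrees, less where a joint would pass 70% of its speed; a pose out of reach is approached as far as the arm can. A call with a gripper value outside its range is refused whole. OPENING is the closure, from 0 (fully open) to 1 (shut), set as the call begins (- or left out, the last holds). The fingers move at their own pace and stop on an object; the grip force is fixed at half the most. Time passes only in rows, so rows that repeat a pose let the fingers close. It gives the time, the measured TCP pose, the force and the opening at its end, in the units of the state.
- readout.observe(): the state, without advancing time (a new reading comes with each control period).
- imaging.grab_frame(name): name is "scene" or "side" or "wrist"; returns a dict with "img" (400x640x3 uint8, red, green, blue), "fov_y" (degrees; the focal length in pixels is half the picture's height over the tangent of half this angle, whatever the lens; pixels are square), "cx", "cy" (the principal point, pixels), "world_from_camera" (4x4, takes a point from camera to world coordinates); the wrist camera has in their place "hand_eye" (4x4, takes a point from camera to tool coordinates, whose origin is the TCP and whose axes are the tool frame's). Camera axes: x right, y down, z forward; pixel columns grow to the right and rows downward; lengths in m; the calibration is good to about 2 mm. A picture is of the moment at which its call begins: read the wrist's pose just before it. There is no depth.
- job.sign_off(): hands the job in, once; it reports no verdict.
Trained networks look in the newest picture that a camera, given by its name, has taken for a name from the list of things; names that differ only in an ending like _2 or _b are one class to them, and where a whole thing is asked for, a point or a joint stands for the part that bears it (a point fixed in the world has none). Each returns a list of dicts, best first, with "conf" (0 to 1); they miss things now and then, are a little off and sometimes report something else, mostly with a low value. They report only what shows in the picture. A call takes as long as a camera call. They do not tell look-alikes from the thing itself.
- models.outline_of(camera, label): "region" (400x640 bool, what is visible of it).
- models.spot_point(camera, label): "at" ([x, y, z] in m, in the coordinates of the camera as it stood for that picture, good to about 4 mm: a listed point, or the origin of a listed thing).
The state is a dict: "clock": time; "q": joint angles; "qvel": joint speeds; "joint_efforts": joint torques, N m; "tool_pos": TCP position; "tool_rot": TCP orientation; "wrist_force": force on the tool from outside, world axes, zero at the start; "ft_torque": the same for the moment, N m; "grip_width": finger opening in m.
Only numpy, scipy, OpenCV 4.12 (cv2) and the standard library are available. Lean on these libraries where they do the work, as an engineer would, in place of code of your own. Each camera call takes 0.05 s, during which the arm holds its last target. There are 200 camera calls.

## Task

Load the blue engraving carrier into its fixture: with the fingertips, press its black thumb pad down hard against the sprung bed and, still pressing, slide it forward under the red bridge and the leaf spring behind it until it is fully home against the end stop; then let go and leave it held there by the springs. Do not pick the carrier up, and leave the loupe, the round tin and the brass sleeve where they stand.

Things in the scene. Friction and masses are not known exactly. Their poses are not given: they have to be found in the camera images.
- fixture: Loading fixture fixed to the bench, 206 (x) x 86 (y) x 47 mm high; origin: centre of its underside on the bench. The carrier travels along its +x, roughly away from the robot, in a 62 mm channel between two aluminium rails (12 mm thick, tops at 30 mm). Its sliding faces are slick. A 28 mm high lip closes the rear at x = -100 mm.
- carrier: Loose blue carrier, 100 (x) x 60 (y) mm, slab 14 mm thick, about 0.25 kg, flat on the sprung bed; origin: centre of its underside, 26 mm above the bench with the bed up; +x as the fixture's. The front deck (x = -10 to 50 mm, brass blank) goes under the bridge. It starts at fixture x = -33 to -13 mm; home, against the stop, is x = +41 mm.
- thumb_pad (a point): Centre of the black ribbed thumb pad on top of the carrier's rear, at carrier x = -34 mm, 14 mm above its underside; pad 28 (x) x 50 (y) mm; the flat top goes on to x = -50 mm at the rear and to the push bar in front. Fingertips pressing here push the carrier forward against the push bar; sliding it fully pressed takes about 3 to 8 N.
- push_bar (a point): Top centre of the blue push bar across the carrier, carrier x = -18 to -10 mm, 56 mm wide, rising 10 mm above the thumb pad. Its rear face (x = -18 mm) takes the push. When the carrier is home the bar is still 14 mm short of the bridge.
- bed (a joint): Sprung grey bed under the carrier along the whole channel; metres pressed down, 0 = up, 0.008 = lower stop. Under the carrier it begins to sink at about 6 N and is down at about 14 N (1 N per mm). Over 0.0035 lets the carrier pass under the bridge; with less it butts against it. Let go under the bridge, it rises until the carrier bears on the bridge, near 0.0035.
- leaf (a joint): Steel leaf spring, 40 mm wide, 28 mm long, hinged on the far side of the bridge and sloping down along the travel; radians lifted: 0 = hanging at rest, about 0.2 to 0.4 with the carrier under it. It bears on the carrier with 2 to 5 N.
- bridge_face (a point): Mid channel, lower edge of the robot-side face of the red bridge bar, at fixture x = 45 mm, 36.5 mm above the bench. The bar crosses the channel, 12 mm long in x; its top is at 44.5 mm, the screws at its ends reach 47.5 mm.
- stop_face (a point): Mid channel, on the face of the dark end stop that the carrier's front meets, at fixture x = 91 mm, 30 mm above the bench. The stop is 12 mm long in x and its top is at 36 mm.
- loupe: Loose black loupe, 37 mm across, 28 mm high, standing to the right of the fixture; origin centre of its underside. Leave alone.
- round_tin: Loose grey round tin, 60 mm across, 21 mm high, to the right of the fixture; origin centre of its underside. Leave alone.
- brass_sleeve: Loose brass sleeve, 23 mm across, 40 mm high, to the left of the fixture; origin centre of its underside. Leave alone.
Things that resemble listed ones, but are neither listed nor needed, are in the scene too. There is more than one size of the carrier; the one meant has the size given above.

How it is judged:
By the outcome, as a careful person would: the job done as asked, in the order asked, and still so for the second after the job is handed in, with the robot touching nothing.
It also fails if it takes over 35 s, if anything falls off the work surface, if the arm or the gripper's body presses on something with over 40 N, if the wrist force passes 120 N, or if a joint passes its speed limit or range.

## Working session

There is one attempt and no reset: what is moved stays moved. The work goes in short steps, Python scripts to look and compute and a shell command to move; the robot and the scene stay as the last step left them, time stands still between calls to the robot, and variables do not carry over. Pictures are saved under pics/ and viewed, about 8 in all and at most 12, crops included, and the job is handed in when it is done.

```bash
mkdir -p pics; ls
cat > h.py <<'E'
import numpy as np, cv2
from workcell import readout, imaging, job, models, ctrl
from scipy.spatial.transform import Rotation as R
def T_tool(s=None):
    s=s or readout.observe(); T=np.eye(4); T[:3,3]=s["tool_pos"]; r=np.array(s["tool_rot"])
    T[:3,:3]=R.from_euler("xyz",r).as_matrix() if r.size==3 else r.reshape(3,3); return T
def grab(n,save=None):
    T=T_tool(); f=imaging.grab_frame(n)
    f["W"]=T@np.array(f["hand_eye"]) if n=="wrist" else np.array(f["world_from_camera"])
    if save: cv2.imwrite("pics/"+save,f["img"][:,:,::-1])
    return f
def spots(n,f,labels):
    for l in labels:
        for d in models.spot_point(n,l)[:3]:
            p=f["W"]@np.r_[d["at"],1]; print(n,l,round(d["conf"],2),p[:3].round(4))
E
python3 - <<'E'
from h import *
s=readout.observe(); print({k:np.round(v,3) for k,v in s.items()}, ctrl.grip_depth); print(T_tool().round(3))
L=["fixture","carrier","thumb_pad","push_bar","bridge_face","stop_face","loupe","round_tin","brass_sleeve"]
for n in ["scene","side","wrist"]:
    f=grab(n,n+"1.png"); spots(n,f,L)
E
```

```text
pics
{'clock': np.float64(0.0), 'q': array([-0.002,  0.354,  1.634, -0.   ,  1.155, -0.002]), 'qvel': array([-0.001, -0.002, -0.002, -0.001, -0.002, -0.001]), 'joint_efforts': array([-2.0000e-03, -6.0524e+01, -3.4206e+01, -0.0000e+00,  9.0000e-03,
        0.0000e+00]), 'tool_pos': array([ 0.625, -0.   ,  0.231]), 'tool_rot': array([-1.572, -0.   , -1.571]), 'wrist_force': array([ 0.766, -0.925, -0.254]), 'ft_torque': array([ 0.009, -0.061,  0.006]), 'grip_width': np.float64(0.086)} -0.0187
[[-0.    -0.001  1.     0.625]
 [-1.    -0.    -0.    -0.   ]
 [ 0.    -1.    -0.001  0.231]
 [ 0.     0.     0.     1.   ]]
scene fixture 0.76 [ 0.5403 -0.1492 -0.002 ]
scene carrier 0.95 [ 0.3468 -0.1372 -0.0012]
scene carrier 0.66 [ 0.5777 -0.1453  0.0373]
scene carrier 0.61 [ 0.5184 -0.1547  0.0259]
scene thumb_pad 0.88 [ 0.3439 -0.157   0.0098]
scene thumb_pad 0.77 [ 0.4835 -0.1623  0.042 ]
scene push_bar 0.97 [ 0.3498 -0.1398  0.0181]
scene push_bar 0.6 [ 0.4981 -0.1549  0.0488]
scene bridge_face 0.57 [ 0.5793 -0.1489  0.0373]
scene bridge_face 0.3 [ 0.5418 -0.1506  0.0009]
scene stop_face 0.
[... 750 characters left out ...]
e round_tin 0.6 [ 0.4827 -0.2672  0.0047]
side brass_sleeve 0.52 [ 0.4692 -0.0596  0.002 ]
wrist fixture 0.74 [ 0.5372 -0.1466 -0.0019]
wrist carrier 0.84 [ 0.5141 -0.1544  0.025 ]
wrist carrier 0.67 [ 0.3564 -0.1315 -0.0066]
wrist carrier 0.28 [ 0.5821 -0.1446  0.0357]
wrist thumb_pad 0.93 [ 0.3457 -0.1548  0.0091]
wrist push_bar 0.94 [ 0.3549 -0.1359  0.0183]
wrist push_bar 0.8 [ 0.5048 -0.1539  0.0495]
wrist bridge_face 0.91 [ 0.5824 -0.1435  0.0354]
wrist bridge_face 0.6 [ 0.5599 -0.2395 -0.0027]
wrist stop_face 0.69 [ 0.63   -0.1393  0.0285]
wrist loupe 0.57 [ 0.5636 -0.2398 -0.0024]
wrist round_tin 0.66 [ 0.4836 -0.2644 -0.0017]
wrist brass_sleeve 0.8 [ 4.702e-01 -6.360e-02 -3.000e-04]
```

Run:
```python
import cv2,numpy as np
a=cv2.imread("pics/wrist1.png");b=cv2.imread("pics/side1.png")
cv2.imwrite("pics/m1.png",cv2.resize(np.vstack([a,b]),(480,600)))
```

```text
(no output)
```

View pics/wrist1.png

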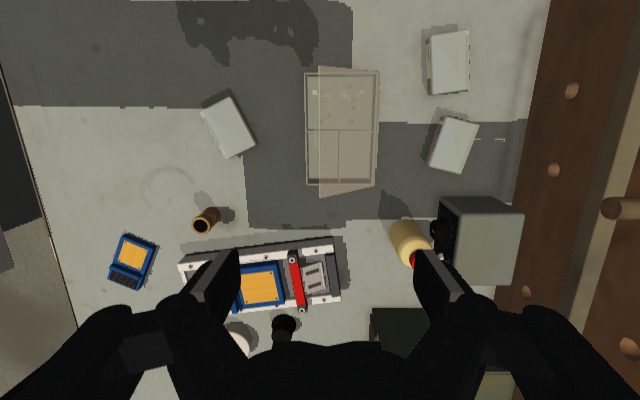

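View pics/side1.png

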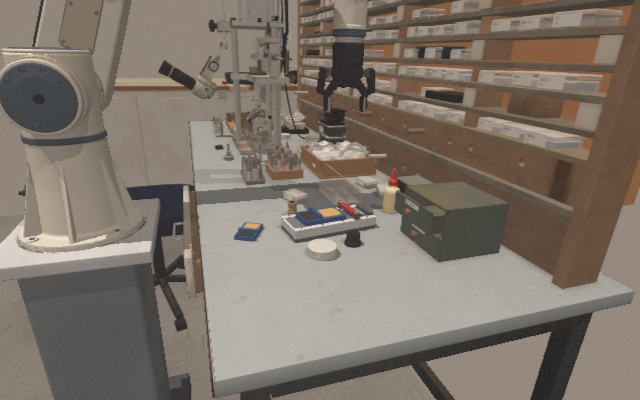

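The wrist picture shows the white-railed fixture at pixels (180–340, 240–310). Its carrier's brass blank is at (260, 285), the red bridge at (297, 283) and the stop on the right. The smaller look-alike carrier is loose at (132, 262). The side view agrees with the network positions: fixture at about (0.537, -0.148), yaw about 0.11. I'll shut the fingers, turn so the jaws lie across the channel, and go above the pad.

```bash
python3 -m handwheel '0.03 0 -0.03 0 0.15 0;0.07 0 -0.06 0 0.3 0;0.11 0.01 -0.1 0 0.45 0;0.14 0.02 -0.13 0 0.6 0;0.157 0.03 -0.142 0 0.75 0;0.157 0.03 -0.142 0 0.9 0;0.157 0.03 -0.142 0 1.05 0;0.157 0.03 -0.142 0 1.2 0' 1; python3 -m handwheel '0 0 0 0 0.13 0;0 0 0 0 0.26 0;0 0 0 0 0.26 0;0 0 0 0 0.26 0' 1
python3 - <<'E'
from h import *
s=readout.observe();print(s["clock"],s["tool_pos"],s["tool_rot"],s["wrist_force"])
L=["fixture","carrier","thumb_pad","push_bar","bridge_face","stop_face"]
for n in ["wrist","scene"]:
    for i in range(2):
        f=grab(n,n+"2.png"); spots(n,f,L)
E
```

```text
clock: 2.3
tool_pos: [0.4829, -0.1574, 0.2014]
tool_rot: [-1.571, 0.0, -2.778]
wrist_force: [0.0, 0.0, 0.1]
grip_width: 0.0
clock: 2.7
tool_pos: [0.483, -0.157, 0.2014]
tool_rot: [-1.571, 0.0, -3.027]
wrist_force: [-0.3, 0.1, -0.3]
grip_width: 0.0
2.7 [ 0.48304516 -0.15702048  0.20135023] [-1.57071235e+00  1.18446444e-04 -3.02699504e+00] [-0.26732737  0.14264746 -0.30143934]
wrist fixture 0.57 [ 0.5617 -0.2421 -0.0051]
wrist carrier 0.94 [ 0.3549 -0.1325 -0.0066]
wrist carrier 0.92 [ 0.5185 -0.1517  0.0261]
wrist thumb_pad 0.85 [ 0.4808 -0.1524  0.039 ]
wrist push_bar 0.84 [ 0.3553 -0.1394  0.017 ]
wrist push_bar 0.7 [ 0.5067 -0.1535  0.0514]
wrist bridge_face 0.58 [ 0.581  -0.1446  0.0334]
wrist stop_face 0.76 [ 0.6295 -0.1382  0.0265]
wrist stop_face 0.36 [ 0.5835 -0.1461  0.0297]
wrist fixture 0.25 [ 0.5805 -0.1445  0.034 ]
wrist carrier 0.96 [ 0.3574 -0.1308 -0.0045]
wrist carrier 0.64 [ 0.5169 -0.1538  0.0292]
wrist carrier 0.34 [ 4.683e-01 -6.250e-02  1.000e-04]
wrist thumb_pad 0.98 [ 0.4816 -0.1502  0.0398]
wrist push_bar 0.92 [ 0.5044 -0.1533  0.0517]
wrist push_bar 0.63 [ 0.
[... 442 characters left out ...]
166]
scene push_bar 0.82 [ 0.4975 -0.1568  0.0512]
scene push_bar 0.32 [ 0.481  -0.1598  0.0397]
scene bridge_face 0.64 [ 0.5796 -0.1491  0.0397]
scene stop_face 0.86 [ 0.6255 -0.144   0.0296]
scene fixture 0.89 [ 0.5396 -0.1473 -0.0032]
scene fixture 0.67 [ 0.5189 -0.1524  0.0266]
scene carrier 0.95 [ 0.349  -0.1386  0.0025]
scene carrier 0.75 [ 0.5187 -0.1534  0.0279]
scene thumb_pad 0.89 [ 0.3412 -0.1607  0.0103]
scene thumb_pad 0.65 [ 0.4775 -0.1607  0.0421]
scene push_bar 0.9 [ 0.501  -0.1603  0.05  ]
scene push_bar 0.65 [ 0.3492 -0.1404  0.0167]
scene bridge_face 0.81 [ 0.5776 -0.1468  0.0378]
scene stop_face 0.68 [ 0.6263 -0.1399  0.0289]
scene stop_face 0.33 [ 0.4676 -0.062   0.002 ]
```

View pics/wrist2.png

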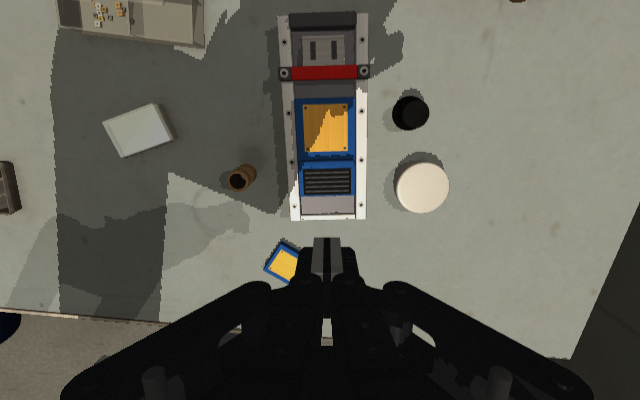

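The view along the travel is clear: bridge at (325, 72), carrier blank at (326, 128), push bar at about (328, 164) and ribbed pad at (328, 182). The fixture's rear edge is at row 219 and the fingers are at the bottom centre. I'll back-project these at known heights to refine the yaw and positions.

Run:
```python
from h import *
f=grab("wrist"); W=f["W"]; F=200/np.tan(np.radians(f["fov_y"]/2))
print(W.round(3),f["cx"],f["cy"],F)
def bp(u,v,z):
    d=W[:3,:3]@np.array([(u-f["cx"])/F,(v-f["cy"])/F,1]); return (W[:3,3]+d*(z-W[2,3])/d[2])
for n,u,v,z in [("rearL",291,219,.03),("rearR",366,219,.03),("frontL",277,14,.03),("frontR",369,13,.03),("screwL",285,73,.0475),("screwR",364,71,.0475),("padL",303,182,.04),("padR",353,182,.04),("padfront",328,169,.04),("padrear",328,195,.04),("deckfront",325,97,.04)]:
    print(n,bp(u,v,z).round(4))
im=f["img"][:,:,::-1]
cv2.imwrite("pics/crop3.png",cv2.resize(im[0:270,250:400],None,fx=2.2,fy=2.2,interpolation=cv2.INTER_CUBIC))
```

```text
[[ 0.112 -0.95  -0.291  0.558]
 [-0.994 -0.107 -0.031 -0.149]
 [-0.001  0.292 -0.956  0.344]
 [ 0.     0.     0.     1.   ]] 326.49482386126783 197.1885192174288 297.1378866741833
rearL [ 0.4327 -0.1218  0.03  ]
rearR [ 0.4422 -0.206   0.03  ]
frontL [ 0.6345 -0.0932  0.03  ]
frontR [ 0.6448 -0.178   0.03  ]
screwL [ 0.5831 -0.1067  0.0475]
screwR [ 0.5929 -0.179   0.0475]
padL [ 0.4797 -0.132   0.04  ]
padR [ 0.4856 -0.1843  0.04  ]
padfront [ 0.4964 -0.1566  0.04  ]
padrear [ 0.4684 -0.1598  0.04  ]
deckfront [ 0.5665 -0.1457  0.04  ]
```

View pics/crop3.png

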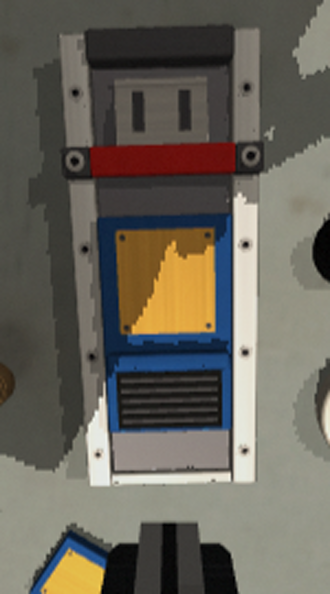

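The yaw is about 0.13, the fixture centre is (0.539, -0.150) and the rail length measures 204 mm against the nominal 206. The pad centre is (0.483, -0.158), which puts the carrier at fixture x of about -23 mm, leaving about 64 mm to travel. The TCP is already above the pad, so I'll descend.

```bash
python3 -m handwheel '0 0.04 0 0 -0.015 0;0 0.08 0 0 -0.015 0;0 0.12 0 0 -0.015 0;0 0.145 0 0 -0.015 0;0 0.145 0 0 -0.015 0' 1; python3 -m handwheel '0 0.005 0 0 0 0;0 0.01 0 0 0 0;0 0.014 0 0 0 0;0 0.018 0 0 0 0;0 0.018 0 0 0 0' 1
python3 - <<'E'
from h import *
f=grab("wrist","w4.png"); g=grab("scene"); print(readout.observe()["wrist_force"])
cv2.imwrite("pics/w4.png",f["img"][:,:,::-1])
E
```

```text
clock: 4.65
tool_pos: [0.4806, -0.1562, 0.0533]
tool_rot: [-1.573, -0.005, -3.016]
wrist_force: [-0.1, -0.3, 0.0]
grip_width: -0.0002
clock: 5.15
tool_pos: [0.4837, -0.1573, 0.0389]
tool_rot: [-1.57, 0.001, -3.016]
wrist_force: [-1.0, 0.6, 8.9]
grip_width: 0.0
[-0.71800239  0.5936009   7.28537219]
```

View pics/w4.png

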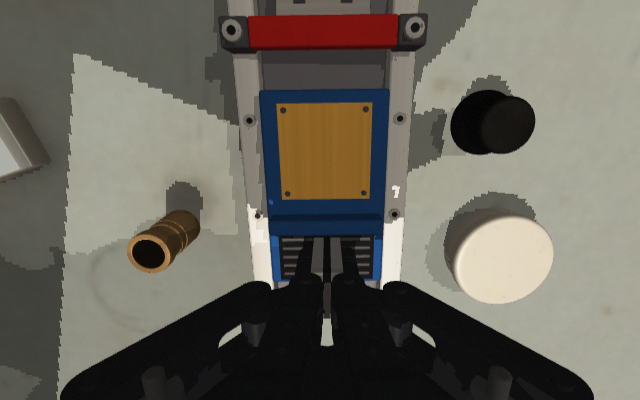

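The tips stand on the ribbed pad at about (328, 245), just behind the push bar at row 235, and are centred in the channel. Contact is at z = 0.039 with about 8 N. Now I'll press down.

```bash
python3 -m handwheel '0 0.002 0 0 0 0;0 0.004 0 0 0 0;0 0.006 0 0 0 0;0 0.008 0 0 0 0;0 0.008 0 0 0 0;0 0.008 0 0 0 0' 1
```

```text
clock: 5.85
tool_pos: [0.4838, -0.1573, 0.0319]
tool_rot: [-1.57, 0.002, -3.016]
wrist_force: [-3.7, 0.5, 18.7]
grip_width: -0.0004
```

```bash
python3 -m handwheel '0 0.001 0 0 0 0;-0.004 0.0015 0 0 0 0;-0.008 0.0015 0 0 0 0;-0.012 0.0015 0 0 0 0;-0.016 0.0015 0 0 0 0;-0.02 0.0015 0 0 0 0;-0.02 0.0015 0 0 0 0' 1
python3 - <<'E'
from h import *
f=grab("wrist","w5.png"); print(readout.observe()["wrist_force"]); spots("wrist",f,["carrier","push_bar","bridge_face"])
E
```

```text
clock: 6.55
tool_pos: [0.505, -0.1553, 0.0318]
tool_rot: [-1.569, 0.004, -3.016]
wrist_force: [-5.2, 0.3, 32.9]
grip_width: 0.0002
[-5.57870349 -0.30388186 32.7683371 ]
wrist carrier 0.58 [ 0.5376 -0.151   0.0188]
wrist push_bar 0.96 [ 0.5245 -0.1548  0.0421]
wrist bridge_face 0.86 [ 0.5801 -0.1454  0.0354]
```

View pics/w5.png

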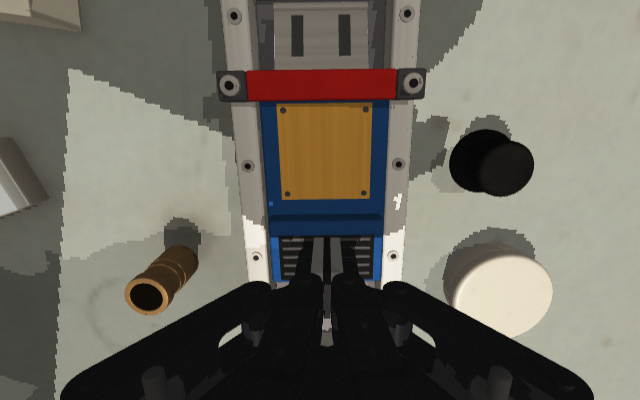

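The carrier moved with the tips: its front edge is at the bridge (row 100), the bed is fully down at z = 0.0318, with a 33 N press and about 5 N push. I'll carry on under the bridge.

```bash
python3 -m handwheel '-0.004 0 0 0 0 0;-0.008 0 0 0 0 0;-0.012 0 0 0 0 0;-0.016 0 0 0 0 0;-0.02 0 0 0 0 0;-0.024 0 0 0 0 0;-0.028 0 0 0 0 0;-0.028 0 0 0 0 0' 1; python3 -m handwheel '-0.003 0 0 0 0 0;-0.006 0 0 0 0 0;-0.009 0 0 0 0 0;-0.011 0 0 0 0 0;-0.011 0 0 0 0 0' 1
```

```text
clock: 7.55
tool_pos: [0.532, -0.1516, 0.0319]
tool_rot: [-1.569, 0.002, -3.015]
wrist_force: [-8.3, 1.2, 33.1]
grip_width: 0.0003
clock: 8.05
tool_pos: [0.5425, -0.1501, 0.0319]
tool_rot: [-1.57, 0.002, -3.016]
wrist_force: [-8.6, 0.3, 34.1]
grip_width: 0.0002
```

```bash
python3 -m handwheel '-0.002 0 0 0 0 0;-0.004 0 0 0 0 0;-0.004 0 0 0 0 0;-0.004 0 0 0 0 0' 1; python3 -m handwheel '-0.001 0 0 0 0 0;-0.002 0 0 0 0 0;-0.002 0 0 0 0 0;-0.002 0 0 0 0 0' 1
```

```text
clock: 8.45
tool_pos: [0.5462, -0.1496, 0.0319]
tool_rot: [-1.57, 0.002, -3.016]
wrist_force: [-10.1, 1.1, 33.6]
grip_width: 0.0001
clock: 8.85
tool_pos: [0.5472, -0.1495, 0.0319]
tool_rot: [-1.57, -0.0, -3.015]
wrist_force: [-13.5, -1.6, 36.6]
grip_width: 0.0003
```

```bash
python3 -m handwheel '-0.002 0 0 0 0 0;-0.003 0 0 0 0 0;-0.003 0 0 0 0 0;-0.003 0 0 0 0 0' 1
python3 - <<'E'
from h import *
f=grab("wrist","w6.png"); print(readout.observe()["tool_pos"],readout.observe()["wrist_force"]); spots("wrist",f,["carrier","push_bar","bridge_face","stop_face"])
E
```

```text
clock: 9.25
tool_pos: [0.5491, -0.1492, 0.0318]
tool_rot: [-1.57, -0.002, -3.015]
wrist_force: [-16.5, -2.7, 40.1]
grip_width: 0.0003
[ 0.54909837 -0.14925833  0.03184864] [-16.79366371  -3.03803076  40.81581835]
wrist carrier 0.66 [ 0.5763 -0.1434  0.0191]
wrist push_bar 0.56 [ 0.5669 -0.1447  0.046 ]
wrist bridge_face 0.66 [ 0.5802 -0.144   0.034 ]
wrist stop_face 0.59 [ 0.6295 -0.1399  0.0278]
```

View pics/w6.png

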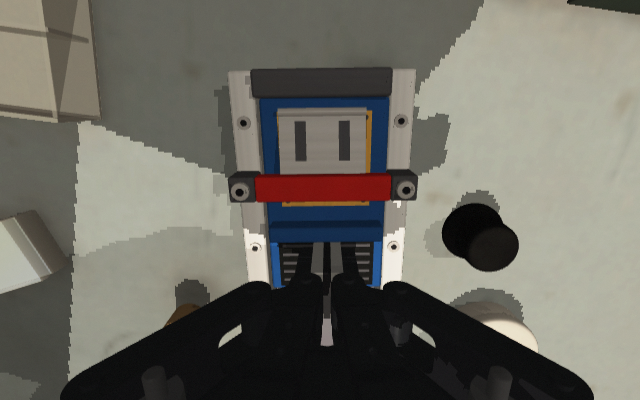

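The carrier's front edge meets the dark stop at row 97, with the leaf lying on the deck. The push force has risen to 17 N, well above sliding force. One more push will confirm a hard stop.

```bash
python3 -m handwheel '-0.001 -0.0005 0 0 0 0;-0.002 -0.0005 0 0 0 0;-0.003 -0.0005 0 0 0 0;-0.003 -0.0005 0 0 0 0;-0.003 -0.0005 0 0 0 0' 1
```

```text
clock: 10.0
tool_pos: [0.5491, -0.1492, 0.0318]
tool_rot: [-1.571, -0.008, -3.015]
wrist_force: [-26.6, -7.5, 44.1]
grip_width: -0.0001
```

Hard stop: the TCP didn't move at 27 N push. I'll relieve most of the push without dragging back, then lift straight up.

```bash
python3 -m handwheel '0.001 -0.0005 0 0 0 0;0.002 -0.001 0 0 0 0;0.003 -0.002 0 0 0 0;0.003 -0.004 0 0 0 0;0.003 -0.006 0 0 0 0;0.003 -0.009 0 0 0 0;0.003 -0.013 0 0 0 0;0.003 -0.02 0 0 0 0' 1;  python3 -m handwheel '0 -0.02 0 0 0 0;0 -0.05 0 0 0 0;0 -0.09 0 0 0 0;0 -0.12 0 0 0 0;0 -0.12 0 0 0 0' 1
python3 - <<'E'
from h import *
f=grab("wrist","w7.png"); spots("wrist",f,["fixture","carrier","push_bar","bridge_face","stop_face","loupe","round_tin","brass_sleeve"])
cv2.imwrite("pics/w7c.png",cv2.resize(f["img"][40:290,200:460,::-1],None,fx=2.3,fy=2.3,interpolation=cv2.INTER_CUBIC))
E
```

```text
clock: 10.8
tool_pos: [0.5503, -0.1484, 0.0493]
tool_rot: [-1.571, -0.0, -3.016]
wrist_force: [-0.2, 0.3, 0.1]
grip_width: 0.0002
clock: 11.3
tool_pos: [0.5542, -0.1492, 0.1747]
tool_rot: [-1.567, 0.009, -3.016]
wrist_force: [1.2, 0.5, 0.2]
grip_width: -0.0001
wrist fixture 0.18 [ 0.4827 -0.263  -0.0027]
wrist carrier 0.95 [ 0.5777 -0.1455  0.0229]
wrist push_bar 0.96 [ 0.568  -0.1485  0.0497]
wrist push_bar 0.46 [ 0.5785 -0.1441  0.0213]
wrist bridge_face 0.88 [ 0.583  -0.1468  0.0364]
wrist bridge_face 0.43 [ 0.469  -0.0613  0.0036]
wrist stop_face 0.87 [ 0.6341 -0.1359  0.0274]
wrist stop_face 0.29 [ 0.5672 -0.1466  0.0504]
wrist loupe 0.81 [ 0.5598 -0.2393  0.    ]
wrist round_tin 0.73 [ 0.4795 -0.2636 -0.0059]
wrist round_tin 0.68 [ 0.5797 -0.1445  0.0224]
wrist round_tin 0.49 [ 0.5442 -0.148   0.0381]
wrist brass_sleeve 0.91 [ 0.468  -0.0602  0.0014]
```

View pics/w7c.png

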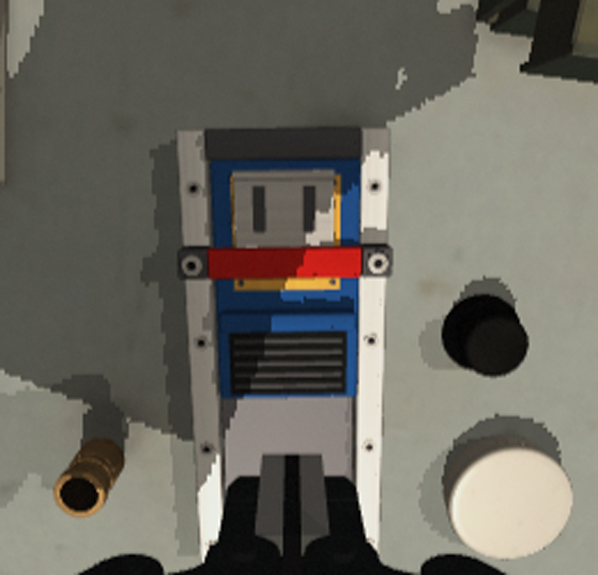

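The carrier's front edge touches the stop at crop row 160, the leaf lies on the deck and the bridge crosses the blank. The loupe, tin and sleeve haven't moved. The arm is clear, so I'll hand the job in.

```bash
python3 -c "
from workcell import job,readout
print(readout.observe()['wrist_force']); print(job.sign_off())"
```

```text
[ 0.26903922  0.43194213 -0.11554259]
the job is handed in; nothing more can be done
None
```

The blue carrier is home against the end stop, held under the bridge and leaf spring, and the job is handed in. I pressed the thumb pad down until the bed bottomed out (33–44 N while sliding), slid it forward about 64 mm, then eased the push off and lifted clear at about 11 s.

**Stop:** at the end the tips did not move under about 27 N of push, well above the 3–8 N sliding force. The last picture shows no gap between the carrier's front edge and the stop, and the leaf lying on the deck.

**Position:** the carrier's centre was measured at (0.578, -0.146). The expected home is about x = 0.579, so it agrees within the few millimetres these measurements are good for.

**Other things:** the loupe, tin and sleeve were found where they stood at the start, within measuring error. The wrist force was about zero at hand-in.

**Checks that failed or disagreed:**
- The tips slipped about 2 mm on the pad before meeting the push bar.
- The network gave a few low-confidence false hits, including a wrong fixture position in the last picture, which I ignored.
- I did not measure the bed and leaf positions directly after letting go.

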